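Set the instrument lift's hydraulic lever to float

ROBOT

A 6-joint arm with a two-finger parallel gripper is mounted at the origin on the work surface. World frame = base frame: x ahead of the robot, y to its left, z up, the work surface at z = 0. Lengths are in m, angles in rad, forces in N, time in s.
With the tool pointing down it reaches from about 0.35 to 0.725 m from the base axis. Payload 6 kg.
Tool frame: the origin (TCP) lies at the very end of the fingers, on their centre line; the grasp point (between the pads) lies robot.hold_point_z behind it (robot.hold_point_z is the distance from the TCP to the grasp point, in m); z points along the fingers, y is the line along which they close (so a half turn about z gives the same grasp; the last joint's range is limited). The gripper opens to 85 mm and grips with 20 to 120 N. Pads are 22 mm wide; open, the fingers measure 114 mm over their backs; the gripper's body (76 mm by 85 mm) begins 54 mm behind the grasp point. The pads swing forward as they close: fully open they stand 13 mm farther back than shut.
Start: joints at [-0.886, 0.04, 0.085, 0, -1.615, -0.334], TCP at [0.206, -0.563, 0.231] pointing down, gripper open.
Joint ranges: [-2.56, 2.56], [-1.29, 2.01], [-1.08, 1.49], [-3.29, 1.98], [-2.81, -0.18], [-2.99, 2.99]. Speed limits (rad/s): [2.57, 2.57, 3.01, 3.14, 3.14, 3.14].

INTERFACE

Orientations are given as a unit quaternion [w, x, y, z].
In Python, from cell import robot gives the robot as it stands. The module is installed in compiled form; this text tells all that it offers. Calls block until the motion is done:
- robot.reach(position, orientation): joint-space move of the TCP to a pose.
- robot.move_linear(position, rot=None, max_speed=0.15): straight line of the TCP; rot=None keeps the orientation; max_speed is the mean speed in m/s.
- robot.move_j(angles): joint-space move.
- robot.open() and robot.close_gripper(): open the fingers fully, or close them until they stop; the grip force is fixed at half the most.
- robot.sleep(seconds).
- robot.solve_ik(position, orientation): joint angles nearest the present ones, or None.
- robot.snapshot(name): name is "side" or "top"; returns the picture (420x560x3 uint8, red, green, blue); there is no depth.
- robot.get_calibration(name): a dict with "fx", "fy", "cx", "cy" (pixels), "k1" (the pictures are not rectified: a ray, as slopes to the right and down, at radius r is drawn at 1 + k1 r^2 times it, then the intrinsics apply), "R" (3x3) and "t" (3): a world point X has camera coordinates R X + t. Camera axes: x right, y down, z forward; pixel columns grow to the right and rows downward; lengths in m; the calibration is good to about 2 mm. A picture is of the moment at which its call begins. get_calibration takes no time and is no camera call.
A pose or a line that the arm cannot do raises robot.MotionError and nothing moves.
- robot.sign_off(): hands the job in; it is judged then, once.
Readings, each from a call of its own:
- robot.current_t(): time.
- robot.current_joints(): joint angles.
- robot.current_joint_velocities(): joint speeds.
- robot.current_effort(): joint torques, N m.
- robot.current_ee_pos(): TCP position.
- robot.current_orientation(): TCP orientation.
- robot.current_contact_force(): force on the tool from outside, world axes, zero at the start.
- robot.current_torque(): the same for the moment, N m.
- robot.current_opening(): opening from 0.0 (shut) to 1.0 (fully open).
- robot.current_finger_force(): force on a finger pad.
Only numpy, scipy, OpenCV 4.12 (cv2) and the standard library are available. Lean on these libraries where they do the work, as an engineer would, in place of code of your own. Each camera call takes 0.05 s, during which the arm holds its last target. There are 200 camera calls.

TASK

Push the lift lever, the one with the crossbar handle, away from the robot, over its last and stiffer detent, and leave it resting in the float notch under the service duct. Leave the ball-handled clamp lever in the notch where it stands, and do not disturb the bottle, the spanner or the vial rack beside the console.

Things in the scene. Friction and masses are not known exactly. Their poses are not given: they have to be found in the camera images.
- console: fixed steel base plate 240 x 460 x 12 mm, origin on the bench, x axis away from the robot (the way the levers are pushed), y left, z up; plate from x = -110 to 130 mm. The two valves stand on it at y = +85 and -85 mm, x = 0, in either order, with the same axes. Its position and yaw vary.
- duct_edge (a point): middle of the lower near edge of a rigid white service duct above the levers; console's axes. Duct: 50 mm deep (x = 0 to 50 from here), y = +-230 mm, 50 mm high, underside 320 mm above the bench, at x = 10 mm of the console. Three round gauges, 44 mm wide at y = 0 and +-130 mm, stand 13 mm out of its near face. Its two posts, 26 mm wide, are at y = +-215 mm, x = 5 to 45.
- lift_valve: aluminium valve block of the lift, 110 (x) x 64 (y) x 64 mm, origin at the centre of its underside, 12 mm above the bench; axes as the console's. The lever's pivot lies 70 mm above the origin, its hinge along y. Notched steel quadrants of 68 mm greatest radius about the pivot stand 16 mm either side of the lever.
- lift_handle (a point): centre of the crossbar handle of the lift lever: a black bar 76 mm long (along the valve's y), 22 mm in diameter, on a steel rod 12 mm in diameter, 130 mm from the pivot.
- lift_lever (a joint): lever angle, rad, growing away from the robot; upright at 0.45. Notches (it stays anywhere in them): hold -0.08 (stop) to 0.03, lower 0.31 to 0.41, float 0.80 to the stop at 0.94 (leaning away, handle under the duct). Crests at 0.17 (4 N at the handle) and 0.61 (stiffer, 10 N); pushed over a crest it snaps on into the next notch. Starts between 0 and 0.35, settled after 0.5 s.
- clamp_valve: valve block of the clamp, same form and axes as the lift's.
- clamp_handle (a point): centre of the black ball handle (38 mm in diameter) of the clamp lever, otherwise the same lever as the lift's.
- clamp_lever (a joint): angle of the clamp lever in rad, same meaning; stands in its hold notch, near 0, and must stay in it.
- solvent_bottle: amber bottle with a white cap, 72 mm in diameter, 170 mm tall, origin at the centre of its foot; stands beside the console.
- spanner: steel spanner 180 mm long lying flat beside the console, origin at its middle.
- vial_rack: grey rack with vials, 90 x 160 x 60 mm, origin under its centre; stands beside the console.

How it is judged:
By the outcome, as a careful person would: the job done as asked, in the order asked, and still so for the second after the job is handed in, with the robot touching nothing.
It also fails if it takes over 32 s, if anything falls off the work surface, if the arm or the gripper's body presses on something with over 40 N, if the wrist force passes 120 N, or if a joint passes its speed limit or range.

## Working session

There is one attempt and no reset: what is moved stays moved. The work goes in short steps, each a Python script; the robot and the scene stay as the last script left them, time stands still between calls to the robot, and variables do not carry over. Pictures are saved under pics/ and viewed, at most 10 in all, crops included, and the job is handed in when it is done.

```bash
mkdir -p pics; cat > h.py <<'E'
import numpy as np, cv2
from cell import robot
def snap(n,f):
    im=robot.snapshot(n); cv2.imwrite('pics/'+f,im[:,:,::-1]); return im
def proj(n,X):
    c=robot.get_calibration(n); R=np.array(c["R"]);t=np.array(c["t"])
    p=np.atleast_2d(X)@R.T+t; s=p[:,:2]/p[:,2:]; s=s*(1+c["k1"]*(s**2).sum(1,keepdims=True))
    return s*[c["fx"],c["fy"]]+[c["cx"],c["cy"]]
E
python3 - <<'E'
from h import *
for n in("side","top"):
    im=snap(n,n+'1.png'); c=robot.get_calibration(n); print(c, -np.array(c["R"]).T@np.array(c["t"]))
print(robot.current_t(),robot.hold_point_z,robot.current_orientation())
E
```

```text
{'fx': 421.65160855871807, 'fy': 421.65160855871807, 'cx': 278.5286604279504, 'cy': 210.07715526902558, 'k1': -0.10195006171774972, 'R': array([[-0.87505264, -0.48397429, -0.00719554],
       [-0.27180626,  0.50363306, -0.82004579],
       [ 0.40050499, -0.71562744, -0.57225267]]), 't': array([0.48831951, 0.32011798, 1.07769683])} [0.08269239 0.84634152 0.88274001]
{'fx': 454.1484250453796, 'fy': 454.1484250453796, 'cx': 279.10436485265296, 'cy': 210.26111902213475, 'k1': -0.08979246911956286, 'R': array([[ 0.02046616, -0.99978972, -0.00128678],
       [-0.97902162, -0.01978002, -0.20279404],
       [ 0.20272595,  0.0054102 , -0.97922057]]), 't': array([0.00760679, 0.59656893, 1.4228257 ])} [0.29545451 0.01170757 1.5142506 ]
0.1 0.0187 [-2.01663566e-04 -1.74528120e-01  9.84651871e-01  7.66418538e-04]
```

View pics/side1.png

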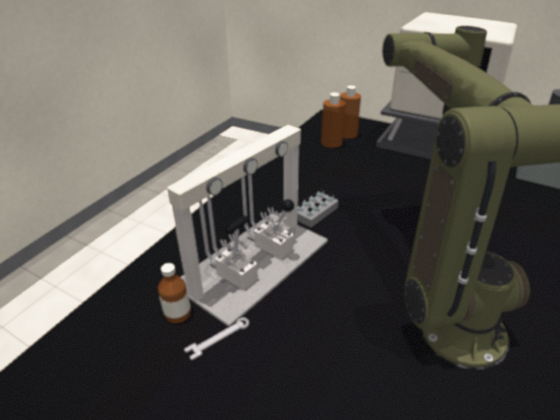

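View pics/top1.png

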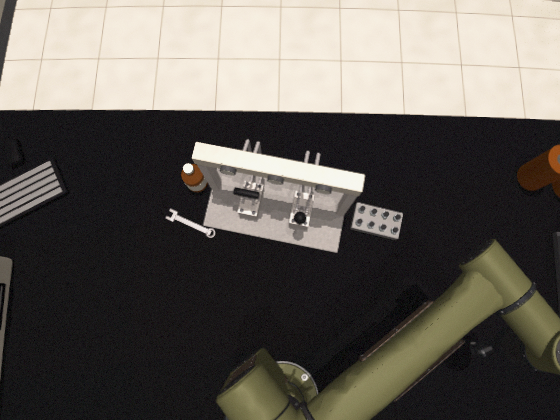

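Both pictures show the lift lever (crossbar) at left, at (247,193) in the top view, and the clamp ball at (300,217). I need enlargements to pick corners.

```bash
python3 - <<'E'
import cv2
t=cv2.imread('pics/top1.png');s=cv2.imread('pics/side1.png')
cv2.imwrite('pics/t2.png',cv2.resize(t[135:265,180:380],None,fx=4,fy=4,interpolation=cv2.INTER_CUBIC))
cv2.imwrite('pics/s2.png',cv2.resize(s[120:320,150:350],None,fx=3,fy=3,interpolation=cv2.INTER_CUBIC))
E
```

```text
(no output)
```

View pics/t2.png

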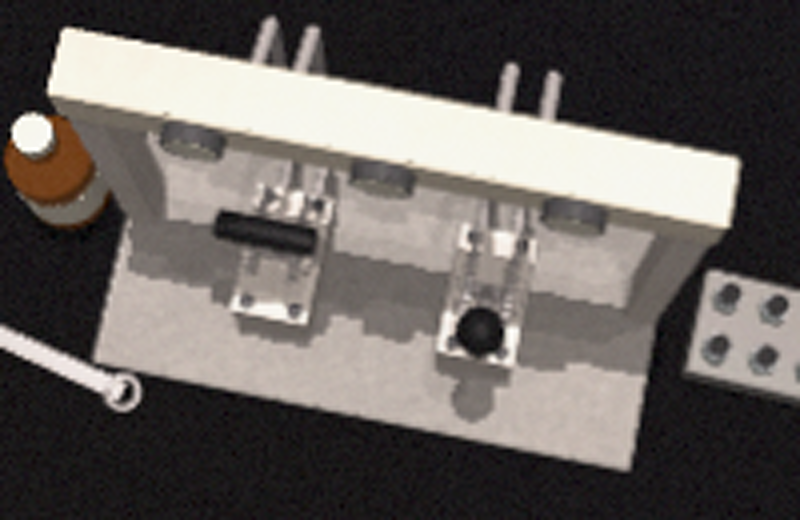

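View pics/s2.png

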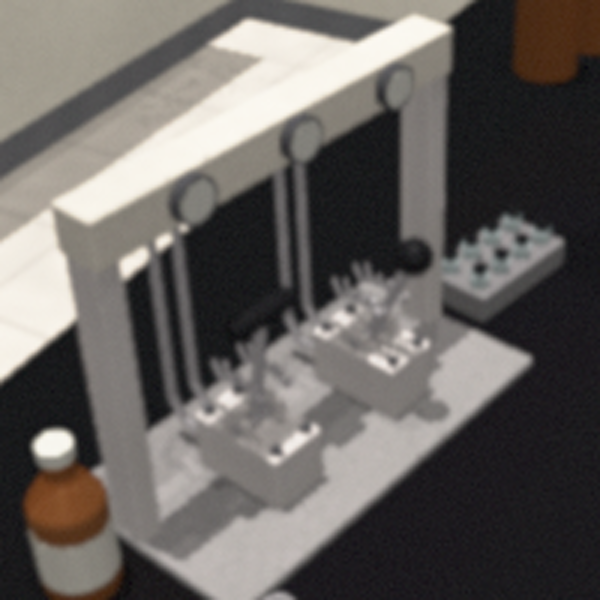

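```bash
cat > fit.py <<'E'
from h import *
from scipy.optimize import least_squares
T=lambda a:np.array(a)/4+[180,135]
S=lambda a:np.array(a)/3+[150,120]
def pts(p):
    x,y,w,ql,qc=p
    L=[[-.11,.23,.012],[-.11,-.23,.012],[.01,.23,.37],[.06,.23,.37],[.06,-.23,.37],[.01,-.23,.37]]
    for q,s in((ql,1),(qc,-1)): L.append([.13*np.sin(q-.45),.085*s,.082+.13*np.cos(q-.45)])
    L=np.array(L);c,s=np.cos(w),np.sin(w)
    return L@np.array([[c,s,0],[-s,c,0],[0,0,1]])+[x,y,0]
top=T([[95,362],[632,469],[48,97],[65,28],[740,158],[727,232],[267,234],[481,331]])
side=S([[240,600],[533,358],[92,225],[57,207],[415,14],[450,35],[264,311],[413,256]])
def f(p):
    P=pts(p); return np.r_[(proj("top",P)-top).ravel(),(proj("side",P)-side).ravel()]
if __name__=="__main__":
    r=least_squares(f,[.5,.05,-.2,.2,0],loss='soft_l1')
    print(r.x);print(f(r.x).reshape(2,-1,2).round(1));print(pts(r.x)[-2:])
E
python3 fit.py
```

```text
[ 0.61584171  0.03017717 -0.17741005  0.32692438  0.01737274]
[[[-1.1  0.2]
  [-0.5  0.3]
  [-1.3 -0.3]
  [-1.1 -0.5]
  [ 0.5 -0.6]
  [ 0.8 -0.9]
  [-0.4 -0.4]
  [ 0.  -0.3]]

 [[ 0.7  4.9]
  [ 1.1 -0.6]
  [ 0.5 -0.8]
  [-1.7 -2. ]
  [ 0.4 -0.6]
  [ 2.  -3.4]
  [-0.1  0.9]
  [ 1.  -0.4]]]
[[ 0.61513362  0.11665956  0.21101665]
 [ 0.54719286 -0.04386985  0.20002276]]
```

Fit is good (≈1 px): the lift lever is at 0.33 (lower notch) and the clamp at 0.02. Next I check IK for a pitched push with shut fingers.

```bash
cat > plan.py <<'E'
from h import *
from scipy.spatial.transform import Rotation as Ro
X0,Y0,W=.6158,.0302,-.1774
def W_(x,y,z): c,s=np.cos(W),np.sin(W); return np.array([X0+c*x-s*y,Y0+s*x+c*y,z])
def quat(pitch,flip=False,yaw=W):
    z=np.array([np.cos(pitch),0,-np.sin(pitch)]); y=np.array([0,1.,0])*(-1 if flip else 1)
    M=Ro.from_euler('z',yaw).as_matrix()@np.c_[np.cross(y,z),y,z]
    return Ro.from_matrix(M).as_quat(scalar_first=True)
E
python3 - <<'E'
from plan import *
for fl in(0,1):
  for d in(15,25,35,50,90):
    for p in([.4,-.2,.3],W_(-.12,.085,.22),W_(.045,.085,.205)):
        j=robot.solve_ik(p,quat(np.radians(d),fl)); print(fl,d,np.round(p,3),None if j is None else np.round(j,2))
E
```

```text
0 15 [ 0.4 -0.2  0.3] None
0 15 [0.513 0.135 0.22 ] None
0 15 [0.675 0.106 0.205] None
0 25 [ 0.4 -0.2  0.3] None
0 25 [0.513 0.135 0.22 ] None
0 25 [0.675 0.106 0.205] [ 0.25 -0.42 -1.04  1.91 -0.41  2.59]
0 35 [ 0.4 -0.2  0.3] None
0 35 [0.513 0.135 0.22 ] None
0 35 [0.675 0.106 0.205] None
0 50 [ 0.4 -0.2  0.3] [ 0.18 -1.1  -0.75  0.24 -1.26 -1.93]
0 50 [0.513 0.135 0.22 ] [ 0.99 -0.7  -0.88  0.7  -1.18 -2.95]
0 50 [0.675 0.106 0.205] [ 0.63 -0.27 -0.62  0.68 -0.83 -2.75]
0 90 [ 0.4 -0.2  0.3] [-0.01 -0.35 -0.14  0.   -1.79 -1.74]
0 90 [0.513 0.135 0.22 ] [ 0.64 -0.15 -0.12  0.   -1.6  -2.39]
0 90 [0.675 0.106 0.205] [ 0.45  0.26  0.28  0.   -1.59 -2.2 ]
1 15 [ 0.4 -0.2  0.3] None
1 15 [0.513 0.135 0.22 ] None
1 15 [0.675 0.106 0.205] None
1 25 [ 0.4 -0.2  0.3] None
1 25 [0.513 0.135 0.22 ] None
1 25 [0.675 0.106 0.205] [ 0.25 -0.42 -1.04  1.91 -0.41 -0.56]
1 35 [ 0.4 -0.2  0.3] None
1 35 [0.513 0.135 0.22 ] None
1 35 [0.675 0.106 0.205] [ 0.52 -0.38 -0.92  1.25 -0.59 -0.07]
1 50 [ 0.4 -0.2  0.3] [ 0.18 -1.1  -0.75  0.24 -1.26  1.21]
1 50 [0.513 0.135 0.22 ] [ 0.99 -0.7  -0.88  0.7  -1.18  0.2 ]
1 50 [0.675 0.106 0.205] [ 0.63 -0.27 -0.62  0.68 -0.83  0.39]
1 90 [ 0.4 -0.2  0.3] [-0.01 -0.35 -0.14  0.   -1.79  1.4 ]
1 90 [0.513 0.135 0.22 ] [ 0.64 -0.15 -0.12  0.   -1.6   0.76]
1 90 [0.675 0.106 0.205] [ 0.45  0.26  0.28  0.   -1.59  0.95]
```

```bash
python3 - <<'E'
from plan import *
for d in(25,30,35,40,45):
  for yw in(-.18,0,.2,.4,.6):
    o=[]
    for p in(W_(-.09,.085,.23),W_(-.06,.085,.213),W_(.02,.085,.21),W_(.045,.085,.205)):
        j=robot.solve_ik(p,quat(np.radians(d),1,yw)); o.append('-' if j is None else str(np.round(j,2)))
    if o[1]!='-' and o[3]!='-': print(d,yw,*o)
E
```

```text
25 0.6 [ 0.59 -1.03 -0.99 -0.03 -0.47  1.6 ] [ 0.47 -0.83 -0.85 -0.28 -0.44  1.88] [ 0.21 -0.46 -0.5  -0.74 -0.55  2.4 ] [ 0.16 -0.36 -0.43 -0.81 -0.57  2.49]
30 0.6 [ 0.59 -0.96 -0.92 -0.02 -0.57  1.59] [ 0.49 -0.8  -0.82 -0.19 -0.52  1.79] [ 0.28 -0.45 -0.51 -0.54 -0.56  2.2 ] [ 0.23 -0.36 -0.43 -0.61 -0.57  2.29]
35 -0.18 [ 0.92 -0.75 -1.08  1.05 -1.   -0.02] [ 0.81 -0.67 -1.07  1.1  -0.87 -0.04] [ 0.58 -0.45 -0.95  1.21 -0.65 -0.05] [ 0.52 -0.38 -0.92  1.25 -0.59 -0.08]
35 0.4 [ 0.74 -0.99 -1.05  0.48 -0.63  0.98] [ 0.66 -0.86 -1.02  0.44 -0.51  1.04] [ 0.51 -0.55 -0.79  0.25 -0.38  1.28] [ 0.48 -0.46 -0.72  0.18 -0.36  1.36]
35 0.6 [ 0.59 -0.89 -0.84 -0.01 -0.66  1.59] [ 0.51 -0.75 -0.77 -0.14 -0.6   1.74] [ 0.33 -0.43 -0.49 -0.4  -0.61  2.06] [ 0.29 -0.35 -0.42 -0.46 -0.61  2.14]
40 -0.18 [ 0.93 -0.72 -1.    0.92 -1.04  0.07] [ 0.83 -0.63 -0.99  0.95 -0.92  0.07] [ 0.64 -0.42 -0.86  1.   -0.73  0.1 ] [ 0.59 -0.35 -0.83  1.03 -0.67  0.1 ]
40 0 [ 0.88 -0.83 -1.04  0.84 -0.91  0.31] [ 0.78 -0.73 -1.02  0.87 -0.79  0.31] [ 0.59 -0.48 -0.89  0.89 -0.58  0.36] [ 0.54 -0.41 -0.85  0.9
[... 586 characters left out ...]
.38 -0.76  0.83 -0.8   0.24] [ 0.62 -0.32 -0.72  0.84 -0.75  0.25]
45 0 [ 0.88 -0.76 -0.94  0.72 -0.97  0.4 ] [ 0.8  -0.67 -0.92  0.73 -0.86  0.42] [ 0.63 -0.44 -0.78  0.71 -0.69  0.51] [ 0.58 -0.37 -0.73  0.71 -0.64  0.53]
45 0.2 [ 0.82 -0.83 -0.93  0.57 -0.87  0.71] [ 0.74 -0.72 -0.9   0.55 -0.77  0.75] [ 0.58 -0.47 -0.73  0.48 -0.62  0.89] [ 0.55 -0.39 -0.68  0.45 -0.58  0.93]
45 0.4 [ 0.73 -0.83 -0.85  0.32 -0.82  1.11] [ 0.66 -0.72 -0.81  0.28 -0.73  1.18] [ 0.51 -0.44 -0.6   0.13 -0.64  1.39] [ 0.47 -0.36 -0.54  0.09 -0.62  1.44]
45 0.6 [ 0.59 -0.75 -0.7  -0.01 -0.84  1.58] [ 0.52 -0.64 -0.64 -0.08 -0.79  1.68] [ 0.38 -0.36 -0.41 -0.23 -0.76  1.9 ] [ 0.34 -0.29 -0.35 -0.27 -0.75  1.95]
```

```bash
python3 - <<'E'
from plan import *
robot.close_gripper()
j=None
for d,x,z in((40,-.12,.33),(50,-.12,.33),(60,-.12,.33),(60,-.1,.34),(90,-.12,.33)):
    j=robot.solve_ik(W_(x,.085,z),quat(np.radians(d),1))
    if j is not None: break
print(d,x,z,np.round(j,2))
a=np.array(j).copy(); a[0]=-.886
robot.move_j(list(a)); robot.move_j(list(j))
print(robot.current_t(),robot.current_ee_pos(),robot.current_contact_force())
q=quat(np.radians(40),1)
try:
    robot.reach(W_(-.075,.085,.232),q)
except robot.MotionError as e: print(e)
print(robot.current_t(),robot.current_ee_pos(),robot.current_contact_force(),robot.current_opening())
t=snap("top","t3.png");s=snap("side","s3.png")
cv2.imwrite('pics/c3.png',np.hstack([cv2.resize(t[120:320,170:370],(400,400)),cv2.resize(s[120:320,150:350],(400,400))])[:,:,::-1])
E
```

```text
40 -0.12 0.33 [ 1.05 -0.77 -0.84  0.86 -1.27  0.17]
4.9333 [0.51279644 0.13451735 0.33002255] [ 0.9325146  -0.14352381  0.14558113]
5.4417 [0.55720269 0.12642761 0.23336689] [-0.32537636  0.48907789  1.68985683] -0.002028686049814895
```

View pics/c3.png

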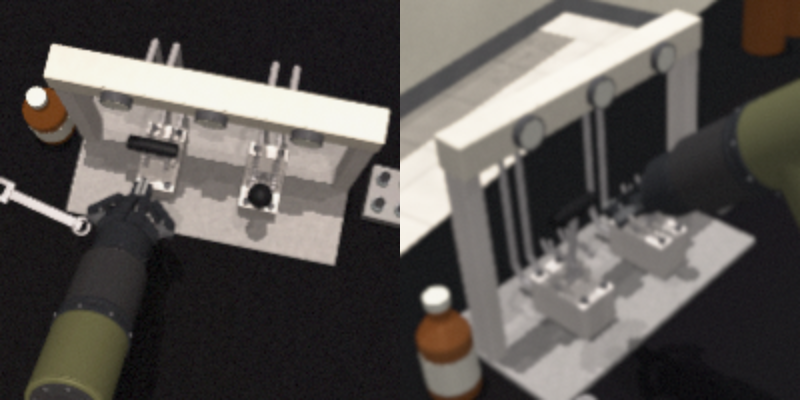

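The closed fingertips are at about (140,180) in the left crop, lined up behind the crossbar at (153,147), clear of the duct and clamp. Next I push along the lever's arc, watching force.

```bash
python3 - <<'E'
from plan import *
za=np.array([np.cos(np.radians(40)),-np.sin(np.radians(40))])
def tcp(q,back=0):
    a=q-.45; c=np.array([.13*np.sin(a),.082+.13*np.cos(a)])-(.011+back)*za
    return W_(c[0],.085,c[1])
for q,b in((.327,.015),(.327,0),(.45,0),(.55,0),(.62,0),(.70,0),(.78,0),(.86,0)):
    robot.move_linear(tcp(q,b),max_speed=.04)
    F=np.array(robot.current_contact_force()); print(q,np.round(robot.current_t(),2),F.round(1),np.round(robot.current_ee_pos()-tcp(q,b),4))
    if np.linalg.norm(F)>35: print("stop");break
for q,b in((.70,.004),(.45,.006),(.3,.03)): robot.move_linear(tcp(q,b),max_speed=.08)
robot.reach(W_(-.12,.085,.31),quat(np.radians(40),1))
robot.sleep(.5)
print(robot.current_t(),robot.current_contact_force())
t=snap("top","t4.png");s=snap("side","s4.png")
cv2.imwrite('pics/c4.png',np.hstack([cv2.resize(t[120:320,170:370],(400,400)),cv2.resize(s[120:320,150:350],(400,400))])[:,:,::-1])
cv2.imwrite('pics/c5.png',cv2.resize(s[170:270,195:320],None,fx=6,fy=6,interpolation=cv2.INTER_CUBIC)[:,:,::-1])
E
```

```text
0.327 6.68 [ 0.7 -0.8 -0. ] [-0.0001  0.0001  0.0001]
0.327 7.2 [-0.3  0.1 -0.3] [ 0.0001 -0.0003 -0.0003]
0.45 7.75 [-2.2 -1.7  4.4] [0.0004 0.     0.0011]
0.55 8.22 [-5.1 -2.2  8.1] [0.0004 0.     0.0024]
0.62 8.6 [-0.7  0.6  3.2] [0.0001 0.0003 0.0004]
0.7 9.01 [ 0.5 -0.1 -1.4] [-0.0002 -0.0005 -0.0018]
0.78 9.42 [ 0.1  0.1 -0. ] [ 0.0001 -0.0003 -0.0004]
0.86 9.82 [-0.3  0.6  0.1] [ 0.0001 -0.0003 -0.0004]
12.4917 [ 0.15274691  0.87734718 -0.30505239]
```

View pics/c4.png

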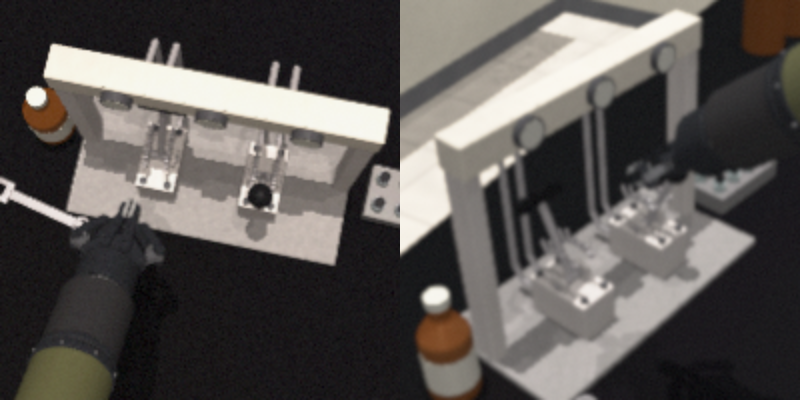

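View pics/c5.png

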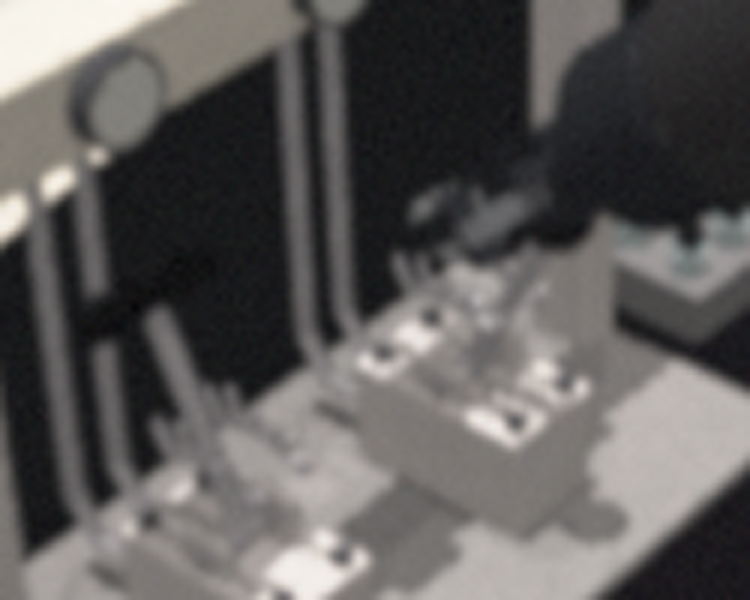

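The crossbar is now under the duct, centred near (147,295) in the crop, which is (219.5,219) in the side image. The clamp ball, spanner and bottle are unchanged. I'll check the angle.

```bash
python3 - <<'E'
from plan import *
for q in(.75,.8,.85,.9,.94):
    print(q,proj("side",W_(.13*np.sin(q-.45),.085,.082+.13*np.cos(q-.45))).round(1))
E
```

```text
0.75 [[223.6 218.6]]
0.8 [[222.1 218.4]]
0.85 [[220.7 218.3]]
0.9 [[219.2 218.3]]
0.94 [[218.1 218.3]]
```

```bash
python3 -c "
from cell import robot
print(robot.sign_off())"
```

```text
the job is handed in; nothing more can be done
None
```

The job is handed in: the lift lever rests in the float notch, at about 0.89 rad as measured from the side camera. The clamp lever, bottle, spanner and rack look unmoved in the last pictures, and the arm is clear of everything.

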